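# Press the caliper pistons home in order

## Robot

A 6-joint arm with a two-finger parallel gripper is mounted at the origin on the work surface. World frame = base frame: x ahead of the robot, y to its left, z up, the work surface at z = 0. Lengths are in m, angles in rad, forces in N, time in s.
With the tool pointing down it reaches from about 0.375 to 0.9 m from the base axis. Payload 3.1 kg.
Tool frame: the origin (TCP) lies between the finger pads; the fingertips stand 22 mm ahead of it and the grasp point (between the pads) lies 3 mm ahead of it; z points along the fingers, y is the line along which they close (so a half turn about z gives the same grasp; the last joint's range is limited). The gripper opens to 87 mm and grips with 3 to 60 N. Pads are 19 mm wide; open, the fingers measure 117 mm over their backs; the gripper's body (75 mm by 190 mm) begins 51 mm behind the grasp point.
Start: joints at [-1.399, 0.527, 1.433, -0, 1.181, -0.178], TCP at [0.215, -0.587, 0.245] pointing down, gripper open.
Joint ranges: [-3.08, 3.08], [-0.75, 2.2], [0.22, 2.44], [-1.43, 4.57], [0, 2.65], [-2.85, 2.85]. Speed limits (rad/s): [2.79, 2.79, 3.14, 3.14, 3.14, 3.14].

## Interface

Orientations are given as a unit quaternion [x, y, z, w].
In Python, from rig import robot gives the robot as it stands.
- The arm moves only by the tool move_arm, never from a script. Its argument "series" is text: rows parted by semicolons, each of 6 numbers parted by spaces: the shift along the tool's x, y, z in mm, then the turn, a rotation vector about the tool's x, y, z in degrees. In form: dx dy dz ax ay az; .... A call has 1 to 8 rows; each row is the pose to reach, as a shift and turn from the pose commanded when the call began, along the tool's axes at that moment; what a row does not reach only later rows make up. A row lasts 1/12 s, in which the tool goes at most 41.7 mm and 7.16 degrees, less where a joint would pass 70% of its speed; a pose out of reach is approached as far as the arm can. A call with a gripper value outside its range is refused whole. "jaw" is the opening, from 0 (shut) to 1 (fully open), set as the call begins (left out, the last holds). The fingers move at their own pace and stop on an object; "newtons" is the grip in N (left out, the last holds). Time passes only in rows, so rows that repeat a pose let the fingers close. It gives the time, the measured TCP pose, the force, the opening and the grip force at its end, in the units of the state.
- robot.get_obs(): the state, without advancing time (a new reading comes with each control period).
- robot.camera(name): name is "side" or "top" or "wrist"; returns a dict with "img" (384x512x3 uint8, red, green, blue), "mtx" (3x3 intrinsics, pixels), "world_to_cam" (4x4, takes a point from world to camera coordinates). Camera axes: x right, y down, z forward; pixel columns grow to the right and rows downward; lengths in m; the calibration is good to about 2 mm. The wrist camera is an equidistant fisheye: a pixel r from the principal point sees the ray r / f radians off the axis. A picture is of the moment at which its call begins. There is no depth.
- robot.hand_in(): hands the job in; it is judged then, once.
Trained networks look in a picture, given as the dict that the camera call returned (one of the last four; its "shot" number tells which), for a name from the list of things; names that differ only in an ending like _2 or _b are one class to them, and where a whole thing is asked for, a point or a joint stands for the part that bears it (a point fixed in the world has none). Each returns a list of dicts, best first, with "p" (0 to 1); they miss things now and then, are a little off and sometimes report something else, mostly with a low value. They report only what shows in the picture. A call takes as long as a camera call. They do not tell look-alikes from the thing itself.
- robot.search_frame(picture, thing): "xyz" ([x, y, z] in m, in world coordinates, good to about 4 mm: the middle of the surface that is visible of it).
- robot.tip_of(picture, thing): "xyz" ([x, y, z] in m, in world coordinates, good to about 4 mm: a listed point, or the origin of a listed thing).
The state is a dict: "time": time; "q": joint angles; "joint_velocities": joint speeds; "joint_torque": joint torques, N m; "position": TCP position; "tool_rot": TCP orientation; "ft_force": force on the tool from outside, world axes, zero at the start; "moment": the same for the moment, N m; "grip_width": finger opening in m; "grip_force": force on a finger pad.
Only numpy, scipy, OpenCV 4.12 (cv2) and the standard library are available. Lean on these libraries where they do the work, as an engineer would, in place of code of your own. Each camera call takes 0.05 s, during which the arm holds its last target. There are 200 camera calls.

## Task

Press the three pistons of the brake caliper fully home with a fingertip, one after the other: first the one beside the yellow-capped hose port, then the middle one, last the one beside the red-capped bleed nipple, so that the air is driven out towards the nipple. Press gently, and leave the caliper lying where it is: do not pick it up, push it about or tip it. Leave the spray can, the socket, the brake pad and the ratchet alone.

Things in the scene. Friction and masses are not known exactly. Their poses are not given: they have to be found in the camera images.
- caliper: Loose black caliper half, 0.9 kg, lying on a 4 mm blue-grey mat, turned any way about the vertical, 3 steel pistons pointing up. Block 150 (x) by 66 mm (y), flat upper face 46 mm above its underside. Origin: centre of the underside, z up. +x end: hose port, yellow cap 26 mm across, reaching 112 mm from centre; -x end: bleed nipple, red cap 14 mm across, to 110 mm. Caps lie below the face.
- piston_hose (a joint): How far the hose-port piston is pressed in (m): 0 = fully out, its top 18 mm above the caliper's upper face; 0.012 = fully home against a firm stop, its top 6 mm above the face. Starts between 0 and 0.004, slides under about 4 N of push straight down (slowly), and stays where it is left.
- piston_middle (a joint): How far the middle piston is pressed in (m): 0 = fully out, its top 18 mm above the caliper's upper face; 0.012 = fully home against a firm stop, its top 6 mm above the face. Starts between 0 and 0.004, slides under about 4 N of push straight down (slowly), and stays where it is left.
- piston_bleed (a joint): How far the bleed-nipple piston is pressed in (m): 0 = fully out, its top 18 mm above the caliper's upper face; 0.012 = fully home against a firm stop, its top 6 mm above the face. Starts between 0 and 0.004, slides under about 4 N of push straight down (slowly), and stays where it is left.
- piston_hose_top (a point): Centre of the flat top of the hose-port piston, a bright steel disc 34 mm in diameter with a darker centre, 46 mm from the caliper's centre towards the yellow cap (caliper +x). It moves down with the piston; fully home it is 52 mm above the caliper's underside. The disc is a sprung cap: once the piston is home, it gives from 5 N on, up to 3 mm at 12 N, and comes back up.
- piston_middle_top (a point): Centre of the flat top of the middle piston, a bright steel disc 34 mm in diameter with a darker centre, at the caliper's centre. It moves down with the piston; fully home it is 52 mm above the caliper's underside. The disc is a sprung cap: once the piston is home, it gives from 5 N on, up to 3 mm at 12 N, and comes back up.
- piston_bleed_top (a point): Centre of the flat top of the bleed-nipple piston, a bright steel disc 34 mm in diameter with a darker centre, 46 mm from the caliper's centre towards the red cap (caliper -x). It moves down with the piston; fully home it is 52 mm above the caliper's underside. The disc is a sprung cap: once the piston is home, it gives from 5 N on, up to 3 mm at 12 N, and comes back up.
- spray_can: Bystander: upright spray can with a blue label, 52 mm in diameter, 130 mm tall, on the mat. Origin: centre of its underside.
- socket: Bystander: steel socket standing upright on the mat, 26 mm in diameter, 34 mm tall. Origin: centre of its underside.
- brake_pad: Bystander: brake pad lying flat on the mat, steel plate 66 by 40 mm with grey lining, 10 mm thick. Origin: centre of its underside.
- ratchet: Bystander: steel ratchet lying on the mat, about 190 mm long, 26 mm black handle with a red end, round head 34 mm across. Origin: middle of its length, at mat level; x towards the head.
Mind the look-alikes: they are no part of the job. What is shaped like the caliper but green or turquoise is not meant.

How it is judged:
By the outcome, as a careful person would: the job done as asked, in the order asked, and still so for the second after the job is handed in, with the robot touching nothing.
It also fails if it takes over 42 s, if anything falls off the work surface, if the arm or the gripper's body presses on something with over 40 N, if the wrist force passes 120 N, or if a joint passes its speed limit or range.

## Working session

There is one attempt and no reset: what is moved stays moved. The work goes in short steps, Python scripts to look and compute and a tool call to move; the robot and the scene stay as the last step left them, time stands still between calls to the robot, and variables do not carry over. Pictures are saved under pics/ and viewed, at most 10 in all, crops included, and the job is handed in when it is done.

Besides the shell and the picture viewer there is one more tool, called after ">>>" as a command line: name --argument value ..., lists and objects as JSON in quotes. move_arm: Moves the arm, as the interface text tells. Its arguments: {"type":"object","properties":{"series":{"type":"string"},"jaw":{"type":"number"},"newtons":{"type":"number"}},"required":["series"]}

```bash
mkdir -p pics
python3 - <<'E'
from rig import robot
import cv2,numpy as np
o=robot.get_obs();print(o["time"],o["position"],o["tool_rot"],o["grip_width"],o["ft_force"])
ims=[]
for n in("top","side"):
    c=robot.camera(n)
    ims.append(c["img"])
    print(n,c["mtx"].tolist(),np.round(c["world_to_cam"],4).tolist())
    for t in("piston_hose_top","piston_middle_top","piston_bleed_top","caliper"):
        print(t,[(np.round(d["xyz"],4).tolist(),round(d["p"],2)) for d in robot.tip_of(c,t)])
im=np.vstack(ims)[:,:,::-1]
cv2.imwrite("pics/a.png",cv2.resize(ims[0][:,:,::-1],(800,600),interpolation=cv2.INTER_CUBIC))
cv2.imwrite("pics/b.png",cv2.resize(ims[1][:,:,::-1],(800,600),interpolation=cv2.INTER_CUBIC))
E
```

```text
0.0 [ 0.21468606 -0.58623521  0.24356442] [ 9.84658327e-01  1.74490066e-01  1.40850583e-05 -1.09343799e-03] 0.08744470111626096 [-0.33392966 -0.29968339  0.40416507]
top [[420.6206142036652, 0.0, 254.51021231905972], [0.0, 420.6206142036652, 186.72747681328678], [0.0, 0.0, 1.0]] [[-0.0143, -0.9995, 0.0283, -0.0209], [-0.9944, 0.0112, -0.1049, 0.501], [0.1046, -0.0297, -0.9941, 1.152], [0.0, 0.0, 0.0, 1.0]]
piston_hose_top [([0.632, 0.052, 0.0697], 0.67), ([0.3192, -0.3108, 0.0642], 0.65), ([0.5907, -0.3188, 0.0632], 0.64), ([0.3439, 0.267, 0.0628], 0.55)]
piston_middle_top [([0.2993, 0.2941, 0.0686], 0.62), ([0.5537, -0.348, 0.0628], 0.61), ([0.5851, 0.0526, 0.0672], 0.57), ([0.2983, -0.2715, 0.0667], 0.49)]
piston_bleed_top [([0.6287, -0.1546, 0.006], 0.71), ([0.5412, 0.059, 0.0707], 0.69), ([0.5172, -0.3726, 0.0654], 0.67), ([0.2628, 0.3185, 0.0652], 0.44), ([0.2707, -0.2374, 0.0641], 0.42)]
caliper [([0.3073, 0.2946, -0.0031], 0.95), ([0.2952, -0.276, -0.0021], 0.82), ([0.5573, -0.348, 0.0036], 0.68), ([0.5872, 0.0531, 0.0039], 0.64)]
side [[492.361045895324, 0.0, 254.45268220045523], [0.0, 492.361045895324, 194.58020086825837], [0.0, 0.0, 1.0]] [[-0.887, -0.4616, 0.0079, 0.4296], [-0.2486, 0.4632, -0.8507, 0.184], [0.389, -0.7566, -0.5256, 1.0191], [0.0, 0.0, 0.0, 1.0]]
piston_hose_top [([0.3422, 0.2729, 0.0664], 0.57), ([0.6282, 0.0516, 0.0671], 0.51), ([0.5924, -0.3221, 0.0586], 0.46)]
piston_middle_top [([0.3047, 0.2893, 0.0671], 0.74), ([0.5543, -0.3507, 0.061], 0.63), ([0.5838, 0.0542, 0.0679], 0.46)]
piston_bleed_top [([0.2645, 0.3181, 0.0669], 0.63), ([0.52, -0.3716, 0.0643], 0.5), ([0.5361, 0.057, 0.0617], 0.48)]
caliper [([0.2946, -0.2679, 0.0006], 0.88), ([0.3052, 0.2967, -0.0001], 0.85), ([0.5834, 0.0551, 0.005], 0.84), ([0.5517, -0.3443, -0.0011], 0.57)]
```

View pics/a.png

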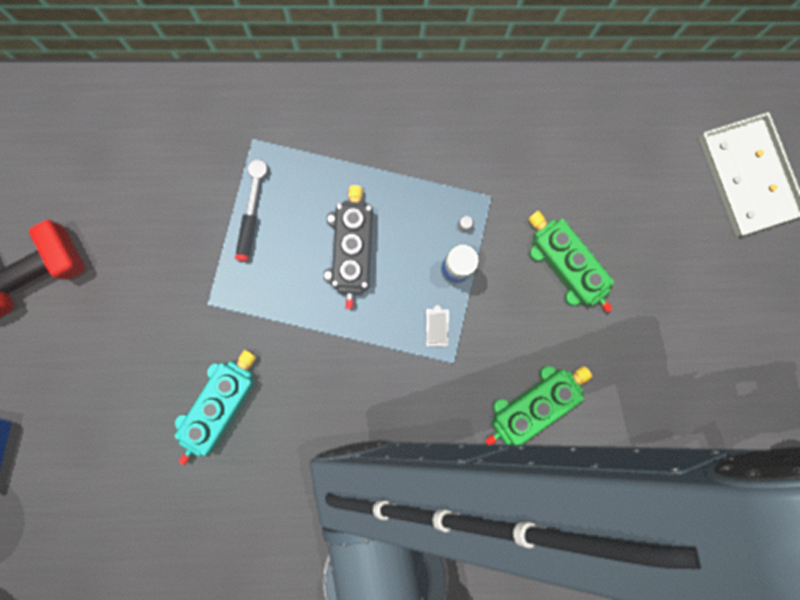

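View pics/b.png

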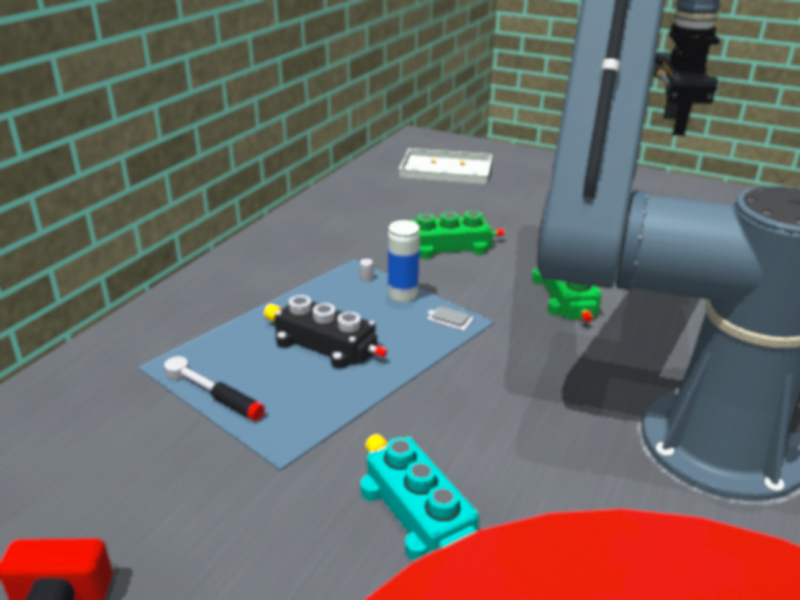

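The top view shows the black caliper at about (352,243) in the 800×600 picture. Its yellow cap is at (355,192) and its red cap at (349,302), with the can, socket and pad to its right and the ratchet to its left. The side view agrees, and both place the hose piston near (0.630, 0.052, 0.067). The green and turquoise calipers are decoys. I'll move above the hose piston with the jaws shut.

>>> move_arm --series "32 -24 0 0 0 0; 64 -48 0 0 0 0; 96 -72 0 0 0 0; 128 -96 0 0 0 0; 160 -120 0 0 0 0; 192 -144 0 0 0 0; 224 -168 0 0 0 0; 256 -192 0 0 0 0" --jaw 0 --newtons 20

```text
time: 1.17
position: [0.39, -0.317, 0.2449]
tool_rot: [0.985, 0.174, 0.0, 0.0]
ft_force: [1.2, 0.4, -0.8]
grip_width: 0.0418
grip_force: 0.0
```

>>> move_arm --series "32 -24 0 0 0 0; 64 -48 0 0 0 0; 96 -72 0 0 0 0; 128 -96 0 0 0 0; 160 -120 0 0 0 0; 192 -144 0 0 0 0; 224 -168 0 0 0 0; 256 -192 0 0 0 0"

```text
time: 1.83
position: [0.5645, -0.0484, 0.2448]
tool_rot: [0.985, 0.175, 0.0, 0.0]
ft_force: [0.5, -0.9, 0.5]
grip_width: 0.0005
grip_force: 0.0
```

>>> move_arm --series "32 -24 0 0 0 6; 64 -48 0 0 0 12; 97 -73 0 0 0 18; 97 -73 0 0 0 24; 97 -73 0 0 0 24; 97 -73 0 0 0 24"

```text
time: 2.33
position: [0.6293, 0.0518, 0.2442]
tool_rot: [0.999, -0.032, -0.001, 0.0]
ft_force: [-0.9, 0.2, -0.9]
grip_width: 0.0004
grip_force: 0.0
```

```bash
cat > h.py <<'E'
from rig import robot
import numpy as np
from scipy.spatial.transform import Rotation as R
def look(name="wrist"):
    c=robot.camera(name)
    for t in("piston_hose_top","piston_middle_top","piston_bleed_top"):
        print(name,t,[(np.round(d["xyz"],4).tolist(),round(d["p"],2)) for d in robot.tip_of(c,t)])
    return c
def tool(p):  # shift in mm, tool axes, that brings the fingertip to p
    o=robot.get_obs();r=R.from_quat(o["tool_rot"])
    tip=o["position"]+r.apply([0,0,.022])
    return np.round(r.inv().apply(np.array(p)-tip)*1000,1)
def st():
    o=robot.get_obs();r=R.from_quat(o["tool_rot"])
    print(round(o["time"],2),"tip",np.round(o["position"]+r.apply([0,0,.022]),4),"x axis",np.round(r.apply([1,0,0]),3),"F",np.round(o["ft_force"],2),o["grip_width"])
E
python3 - <<'E'
from h import *
import cv2
st()
c=look(); look("side"); look("top")
cv2.imwrite("pics/c.png",cv2.resize(c["img"][:,:,::-1],(800,600)))
print(tool([.630,.052,.067]))
E
```

```text
2.33 tip [0.6292 0.0518 0.2222] x axis [ 0.998 -0.064 -0.001] F [-0.91  0.22 -0.95] 0.0004010967386342301
wrist piston_hose_top [([0.631, 0.0525, 0.0637], 0.69), ([0.5921, -0.3154, 0.0635], 0.48)]
wrist piston_middle_top [([0.5857, 0.0532, 0.063], 0.72)]
wrist piston_bleed_top []
side piston_hose_top [([0.3385, 0.2702, 0.0673], 0.77), ([0.6293, 0.051, 0.068], 0.66), ([0.3206, -0.3111, 0.0664], 0.64), ([0.5928, -0.3223, 0.0609], 0.52), ([0.5837, 0.0555, 0.0666], 0.52), ([0.6293, -0.1551, 0.0037], 0.49)]
side piston_middle_top [([0.3063, 0.2904, 0.0626], 0.63), ([0.5814, 0.0536, 0.0667], 0.61), ([0.2934, -0.2733, 0.0628], 0.57), ([0.5576, -0.348, 0.0603], 0.4)]
side piston_bleed_top [([0.2647, 0.3179, 0.0668], 0.72), ([0.5387, 0.0553, 0.0628], 0.66), ([0.269, -0.2324, 0.0622], 0.62), ([0.5208, -0.3726, 0.0638], 0.47)]
top piston_hose_top [([0.3227, -0.3105, 0.0652], 0.66), ([0.5895, -0.3199, 0.0626], 0.44)]
top piston_middle_top [([0.2995, -0.2727, 0.0665], 0.65), ([0.5563, -0.3473, 0.0653], 0.46)]
top piston_bleed_top [([0.5128, -0.3741, 0.0648], 0.59), ([0.2681, -0.2349, 0.0639], 0.51)]
[  0.3  -0.7 155.6]
```

View pics/c.png

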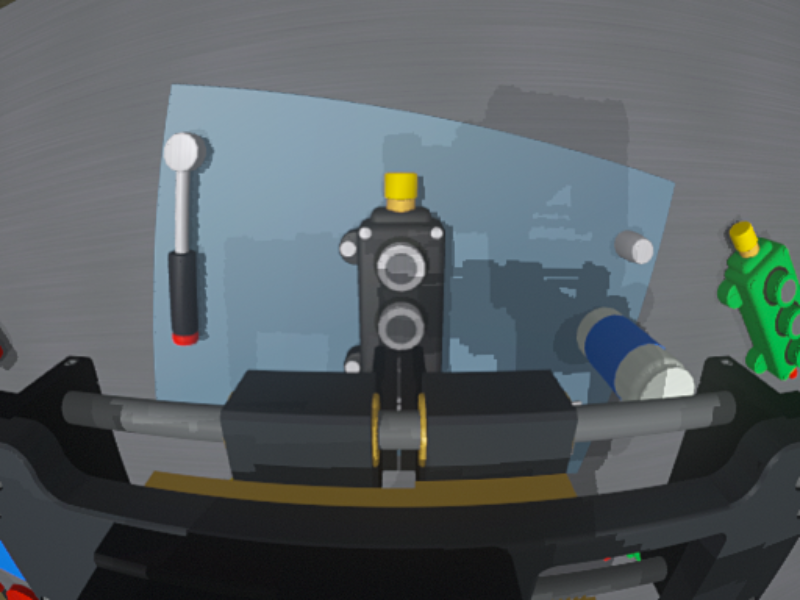

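The wrist view shows the yellow cap at (401,187), the hose piston at (401,267) and the middle piston at (401,327), all in line with the fingers at column 400. Position and yaw are good, so I'll go down over the hose piston.

>>> move_arm --series "1 -1 35 0 0 0; 1 -1 70 0 0 0; 1 -1 100 0 0 0; 1 -1 125 0 0 0; 1 -1 140 0 0 0; 1 -1 146 0 0 0; 1 -1 146 0 0 0; 1 -1 146 0 0 0"

```text
time: 3.6
position: [0.6314, 0.0524, 0.0991]
tool_rot: [0.999, -0.034, 0.001, 0.0]
ft_force: [0.3, 0.4, 0.5]
grip_width: 0.0004
grip_force: 0.0
```

Run:
```python
from h import *
st(); look()
```

```text
3.6 tip [0.6314 0.0524 0.0771] x axis [ 0.998 -0.068  0.001] F [0.3  0.42 0.5 ] 0.0003792541201962891
wrist piston_hose_top [([0.6296, 0.0503, 0.0645], 0.78), ([0.3164, -0.3126, 0.0631], 0.62)]
wrist piston_middle_top [([0.5867, 0.0508, 0.0655], 0.42)]
wrist piston_bleed_top []
```

>>> move_arm --series "-1 0 2 0 0 0; -1 0 4 0 0 0; -1 0 6 0 0 0; -1 0 7 0 0 0; -1 0 8 0 0 0; -1 0 9 0 0 0; -1 0 10 0 0 0; -1 0 11 0 0 0"

```text
time: 4.47
position: [0.6298, 0.0525, 0.0877]
tool_rot: [0.999, -0.034, -0.0, -0.0]
ft_force: [-0.6, 0.2, 3.8]
grip_width: 0.0004
grip_force: 1.8
```

>>> move_arm --series "0 0 0.5 0 0 0; 0 0 1 0 0 0; 0 0 1.5 0 0 0; 0 0 2 0 0 0; 0 0 2.5 0 0 0; 0 0 3 0 0 0; 0 0 3.5 0 0 0; 0 0 4 0 0 0"

```text
time: 5.13
position: [0.6297, 0.0526, 0.0835]
tool_rot: [0.999, -0.034, 0.0, -0.0]
ft_force: [-1.4, -0.6, 4.5]
grip_width: 0.0005
grip_force: 1.8
```

>>> move_arm --series "0 0 0.6 0 0 0; 0 0 1.2 0 0 0; 0 0 1.8 0 0 0; 0 0 2.4 0 0 0; 0 0 3 0 0 0; 0 0 3.6 0 0 0; 0 0 4.2 0 0 0; 0 0 4.5 0 0 0"

```text
time: 5.8
position: [0.6298, 0.0526, 0.0789]
tool_rot: [0.999, -0.034, 0.0, -0.0]
ft_force: [-1.2, 0.3, 3.1]
grip_width: 0.0003
grip_force: 1.8
```

>>> move_arm --series "0 0 0.4 0 0 0; 0 0 0.8 0 0 0; 0 0 1.2 0 0 0; 0 0 1.2 0 0 0; 0 0 1.2 0 0 0"

```text
time: 6.22
position: [0.6298, 0.0526, 0.0782]
tool_rot: [0.999, -0.034, 0.0, 0.0]
ft_force: [-0.9, -0.1, 5.8]
grip_width: 0.0003
grip_force: 2.8
```

>>> move_arm --series "0 0 0.4 0 0 0; 0 0 0.8 0 0 0; 0 0 0.8 0 0 0; 0 0 0.8 0 0 0"

```text
time: 6.55
position: [0.6298, 0.0525, 0.0776]
tool_rot: [0.999, -0.034, 0.0, 0.0]
ft_force: [-2.4, 0.6, 6.9]
grip_width: 0.0004
grip_force: 3.4
```

>>> move_arm --series "0 0 0.4 0 0 0; 0 0 0.8 0 0 0; 0 0 0.8 0 0 0; 0 0 0.8 0 0 0; 0 0 0.8 0 0 0"

```text
time: 6.97
position: [0.6298, 0.0525, 0.0771]
tool_rot: [0.999, -0.034, 0.0, 0.0]
ft_force: [-2.8, -0.3, 8.5]
grip_width: 0.0005
grip_force: 4.0
```

>>> move_arm --series "0 0 -4 0 0 0; 0 0 -14 0 0 0; 0 0 -23 0 0 0; 0 0 -23 0 0 0; -20 0 -23 0 0 0; -40 0 -23 0 0 0; -46 0 -23 0 0 0; -46 0 -23 0 0 0"

```text
time: 7.63
position: [0.5819, 0.056, 0.0991]
tool_rot: [0.999, -0.034, -0.001, -0.0]
ft_force: [0.4, -0.3, 0.2]
grip_width: 0.0006
grip_force: 0.0
```

Run:
```python
from h import *
st(); look(); look("side")
```

```text
7.63 tip [0.5819 0.056  0.0771] x axis [ 0.998 -0.068 -0.003] F [ 0.39 -0.28  0.23] 0.0006140474235677938
wrist piston_hose_top [([0.6316, 0.0492, 0.056], 0.83)]
wrist piston_middle_top [([0.5882, 0.0524, 0.061], 0.62), ([0.2926, -0.2745, 0.064], 0.55)]
wrist piston_bleed_top [([0.5459, -0.1291, -0.0011], 0.51)]
side piston_hose_top [([0.3221, -0.3119, 0.063], 0.59), ([0.5902, -0.3252, 0.0619], 0.57), ([0.629, 0.0518, 0.0554], 0.47), ([0.3435, 0.2704, 0.0638], 0.45)]
side piston_middle_top [([0.3029, 0.2903, 0.0686], 0.76), ([0.5808, 0.0554, 0.0651], 0.56), ([0.2939, -0.2732, 0.0632], 0.48), ([0.5552, -0.3495, 0.0631], 0.42)]
side piston_bleed_top [([0.2633, 0.3167, 0.0675], 0.6), ([0.5374, 0.0583, 0.0603], 0.49), ([0.5197, -0.3749, 0.0634], 0.42), ([0.2687, -0.2349, 0.0628], 0.41)]
```

The hose piston is home: its top measures 0.0555, and the force followed the cap's spring rate. Now the middle piston.

>>> move_arm --series "1 1 2 0 0 0; 1 1 4 0 0 0; 1 1 6 0 0 0; 1 1 7 0 0 0; 1 1 8 0 0 0; 1 1 9 0 0 0; 1 1 10 0 0 0; 1 1 11 0 0 0"

```text
time: 8.7
position: [0.5848, 0.0546, 0.0882]
tool_rot: [0.999, -0.034, 0.0, 0.0]
ft_force: [-0.2, 0.1, 3.2]
grip_width: 0.0006
grip_force: 1.8
```

>>> move_arm --series "0 0 0.6 0 0 0; 0 0 1.2 0 0 0; 0 0 1.8 0 0 0; 0 0 2.4 0 0 0; 0 0 3 0 0 0; 0 0 3.6 0 0 0; 0 0 4.2 0 0 0; 0 0 4.8 0 0 0"

```text
time: 9.37
position: [0.5848, 0.0546, 0.0834]
tool_rot: [0.999, -0.034, 0.0, -0.0]
ft_force: [-0.8, 0.3, 3.9]
grip_width: 0.0
grip_force: 1.8
```

>>> move_arm --series "0 0 0.6 0 0 0; 0 0 1.2 0 0 0; 0 0 1.8 0 0 0; 0 0 2.4 0 0 0; 0 0 3 0 0 0; 0 0 3.4 0 0 0; 0 0 3.7 0 0 0; 0 0 3.7 0 0 0"

```text
time: 10.03
position: [0.5848, 0.0546, 0.0796]
tool_rot: [0.999, -0.034, 0.0, 0.0]
ft_force: [-0.5, 0.3, 2.6]
grip_width: 0.0003
grip_force: 1.4
```

>>> move_arm --series "0 0 0.5 0 0 0; 0 0 1 0 0 0; 0 0 1.5 0 0 0; 0 0 2 0 0 0; 0 0 2.4 0 0 0; 0 0 2.4 0 0 0; 0 0 2.4 0 0 0; 0 0 2.4 0 0 0"

```text
time: 10.7
position: [0.5848, 0.0546, 0.0778]
tool_rot: [0.999, -0.034, 0.0, 0.0]
ft_force: [-1.1, 0.2, 7.0]
grip_width: 0.0006
grip_force: 3.2
```

>>> move_arm --series "0 0 0.3 0 0 0; 0 0 0.6 0 0 0; 0 0 0.6 0 0 0; 0 0 0.6 0 0 0"

```text
time: 11.03
position: [0.5848, 0.0546, 0.0773]
tool_rot: [0.999, -0.034, 0.0, 0.0]
ft_force: [-1.7, 0.7, 7.2]
grip_width: 0.0006
grip_force: 3.7
```

>>> move_arm --series "0 0 0.3 0 0 0; 0 0 0.5 0 0 0; 0 0 0.5 0 0 0; 0 0 0.5 0 0 0"

```text
time: 11.37
position: [0.5848, 0.0547, 0.077]
tool_rot: [0.999, -0.034, 0.0, 0.0]
ft_force: [-1.8, 0.2, 8.3]
grip_width: 0.0002
grip_force: 4.1
```

>>> move_arm --series "0 0 -4 0 0 0; 0 0 -14 0 0 0; 0 0 -23 0 0 0; 0 0 -23 0 0 0; -20 0 -23 0 0 0; -40 0 -23 0 0 0; -46 0 -23 0 0 0; -46 0 -23 0 0 0"

```text
time: 12.03
position: [0.5369, 0.058, 0.0991]
tool_rot: [0.999, -0.034, -0.001, -0.0]
ft_force: [-0.6, 0.4, 0.2]
grip_width: 0.0005
grip_force: 0.0
```

Run:
```python
from h import *
st(); look(); look("side")
```

```text
12.03 tip [0.5368 0.058  0.0771] x axis [ 0.998 -0.068 -0.003] F [-0.57  0.37  0.22] 0.00045911713464206913
wrist piston_hose_top [([0.63, 0.0519, 0.0515], 0.79), ([0.5865, 0.0549, 0.0052], 0.51), ([0.5876, 0.0528, 0.0528], 0.47)]
wrist piston_middle_top [([0.5868, 0.0507, 0.0551], 0.67), ([0.2947, -0.2698, 0.0639], 0.4)]
wrist piston_bleed_top [([0.5422, 0.0601, 0.0671], 0.87)]
side piston_hose_top [([0.6293, 0.0556, 0.0589], 0.61), ([0.3416, 0.2697, 0.0664], 0.51), ([0.3234, -0.3113, 0.0626], 0.41), ([0.5889, -0.3204, 0.061], 0.37)]
side piston_middle_top [([0.3052, 0.2875, 0.0672], 0.76), ([0.2969, -0.2741, 0.0636], 0.54)]
side piston_bleed_top [([0.2634, 0.3183, 0.0678], 0.69), ([0.2713, -0.2298, 0.0638], 0.63), ([0.5366, 0.0548, 0.0638], 0.53)]
```

The middle piston is home as well. Now the bleed piston.

>>> move_arm --series "1 0 2 0 0 0; 1 0 4 0 0 0; 1 0 6 0 0 0; 1 0 7 0 0 0; 1 0 8 0 0 0; 1 0 9 0 0 0; 1 0 10 0 0 0; 1 0 11 0 0 0"

```text
time: 13.1
position: [0.5399, 0.0577, 0.0882]
tool_rot: [0.999, -0.034, -0.0, -0.0]
ft_force: [-0.3, -1.0, 2.6]
grip_width: 0.0005
grip_force: 1.9
```

>>> move_arm --series "0 0 0.6 0 0 0; 0 0 1.2 0 0 0; 0 0 1.8 0 0 0; 0 0 2.4 0 0 0; 0 0 3 0 0 0; 0 0 3.6 0 0 0; 0 0 4.2 0 0 0; 0 0 4.8 0 0 0"

```text
time: 13.77
position: [0.5399, 0.0577, 0.0834]
tool_rot: [0.999, -0.034, 0.0, -0.0]
ft_force: [-1.4, -0.1, 3.8]
grip_width: 0.0003
grip_force: 1.8
```

>>> move_arm --series "0 0 0.6 0 0 0; 0 0 1.2 0 0 0; 0 0 1.8 0 0 0; 0 0 2.4 0 0 0; 0 0 3 0 0 0; 0 0 3.4 0 0 0; 0 0 3.7 0 0 0; 0 0 3.7 0 0 0"

```text
time: 14.43
position: [0.5399, 0.0577, 0.0796]
tool_rot: [0.999, -0.034, -0.0, -0.0]
ft_force: [-0.3, 0.4, 2.4]
grip_width: -0.0001
grip_force: 1.3
```

>>> move_arm --series "0 0 0.5 0 0 0; 0 0 1 0 0 0; 0 0 1.5 0 0 0; 0 0 2 0 0 0; 0 0 2.4 0 0 0; 0 0 2.4 0 0 0; 0 0 2.4 0 0 0; 0 0 2.4 0 0 0"

```text
time: 15.1
position: [0.5399, 0.0577, 0.0777]
tool_rot: [0.999, -0.034, 0.0, 0.0]
ft_force: [-1.3, -0.2, 5.9]
grip_width: 0.0004
grip_force: 3.2
```

>>> move_arm --series "0 0 0.4 0 0 0; 0 0 0.8 0 0 0; 0 0 1.1 0 0 0; 0 0 1.1 0 0 0; 0 0 1.1 0 0 0; 0 0 1.1 0 0 0"

```text
time: 15.6
position: [0.5399, 0.0577, 0.0769]
tool_rot: [0.999, -0.034, 0.0, 0.0]
ft_force: [-0.9, -0.1, 8.3]
grip_width: 0.0005
grip_force: 4.2
```

>>> move_arm --series "0 0 -4 0 0 0; 0 0 -14 0 0 0; 0 0 -34 0 0 0; 0 0 -64 0 0 0; 0 0 -104 0 0 0; 0 0 -144 0 0 0; 0 0 -160 0 0 0; 0 0 -160 0 0 0"

```text
time: 16.27
position: [0.5429, 0.0575, 0.2414]
tool_rot: [0.999, -0.034, 0.005, 0.0]
ft_force: [1.2, -0.2, -0.8]
grip_width: 0.0008
grip_force: 0.0
```

>>> move_arm --series "-30 0 0 0 0 0; -60 0 0 0 0 0; -90 0 0 0 0 0; -90 0 0 0 0 0; -90 0 0 0 0 0"

```text
time: 16.68
position: [0.4476, 0.0641, 0.2354]
tool_rot: [0.999, -0.034, -0.002, -0.0]
ft_force: [1.2, 0.2, -0.4]
grip_width: 0.0006
grip_force: 0.0
```

Run:
```python
from h import *
import cv2
st(); c=look(); d=look("side")
s=d["img"][150:290,90:330,::-1]
a=np.hstack([cv2.resize(c["img"][:,:,::-1],(400,300)),cv2.resize(s,(400,300),interpolation=cv2.INTER_CUBIC)])
cv2.imwrite("pics/d.png",a)
```

```text
16.68 tip [0.4476 0.0641 0.2134] x axis [ 0.998 -0.068 -0.003] F [ 1.2   0.19 -0.42] 0.0005665809627818597
wrist piston_hose_top [([0.3195, -0.3064, 0.0631], 0.6), ([0.3438, 0.2719, 0.0634], 0.59)]
wrist piston_middle_top [([0.3069, 0.2949, 0.065], 0.68), ([0.5845, 0.0524, 0.0529], 0.65)]
wrist piston_bleed_top [([0.5396, 0.0629, 0.0573], 0.95), ([0.266, 0.3145, 0.0632], 0.53)]
side piston_hose_top [([0.3204, -0.3104, 0.0664], 0.57), ([0.3425, 0.2705, 0.0636], 0.49), ([0.6289, 0.0538, 0.0577], 0.47), ([0.5906, -0.3223, 0.0589], 0.42)]
side piston_middle_top [([0.3045, 0.2946, 0.0645], 0.79), ([0.5573, -0.3481, 0.0617], 0.62), ([0.2949, -0.2738, 0.0634], 0.61), ([0.5815, 0.0536, 0.0567], 0.44)]
side piston_bleed_top [([0.5367, 0.0556, 0.0519], 0.63), ([0.5164, -0.3764, 0.0657], 0.63), ([0.2624, 0.3179, 0.0647], 0.57), ([0.2689, -0.2337, 0.0629], 0.45)]
```

View pics/d.png

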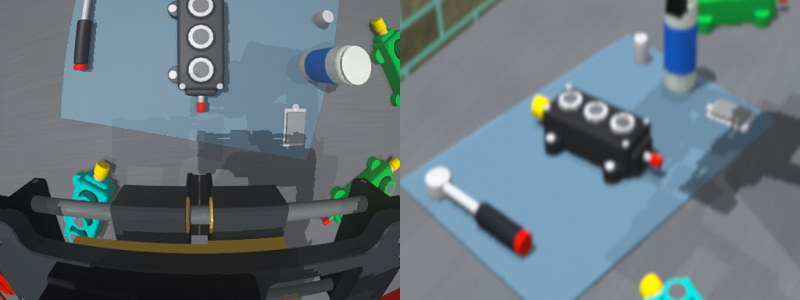

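The side crop shows the three pistons at (570,98), (596,110) and (623,122), all equally low. The caliper hasn't moved, the bystanders are untouched and the arm is clear, so I'm handing in.

```bash
python3 -c "
from rig import robot
print(robot.hand_in())"
```

```text
the job is handed in; nothing more can be done
None
```

I pressed all three pistons home in order (hose, middle, bleed) with at most about 8.5 N, left the caliper and the other things where they were, and handed the job in at about 17 s; no verdict was returned.

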